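# Select a photometer filter by its tab and start the reading

## Robot

A 6-joint arm with a two-finger parallel gripper is mounted at the origin on the work surface. World frame = base frame: x ahead of the robot, y to its left, z up, the work surface at z = 0. Lengths are in m, angles in rad, forces in N, time in s.
With the tool pointing down it reaches from about 0.375 to 0.975 m from the base axis. Payload 3.8 kg.
Tool frame: the origin (TCP) lies on the mounting face of the last link; the fingertips stand 173 mm ahead of it and the grasp point (between the pads) lies 155 mm ahead of it; x points along the fingers, y is the direction in which the jaws open and shut, and the axes are right-handed (so a half turn about x gives the same grasp; the last joint's range is limited). The gripper opens to 85 mm and grips with 20 to 120 N. Pads are 22 mm wide; open, the fingers measure 114 mm over their backs; the gripper's body (76 mm by 85 mm) begins 54 mm behind the grasp point. The pads swing forward as they close: fully open they stand 13 mm farther back than shut.
Start: joints at [1.158, 0.264, 1.604, -0, 1.274, -0.037], TCP at [0.248, 0.628, 0.405] pointing down, gripper open.
Joint ranges: [-2.63, 2.63], [-0.94, 2.18], [0.31, 2.57], [-1.31, 4.45], [0, 2.66], [-2.55, 2.55]. Speed limits (rad/s): [2.57, 2.57, 3.14, 3.14, 3.14, 3.14].

## Interface

Orientations are given as a rotation vector (axis times angle).
In Python, from station import manip gives the robot as it stands. Calls block until the motion is done:
- manip.move_to(position, orientation): joint-space move of the TCP to a pose.
- manip.movel(position, speed=0.15, rot=None, guard=None): straight line of the TCP; rot=None keeps the orientation; speed is the mean speed in m/s. With guard (N) it stops when the force on the tool has changed by that much, and returns True; else False.
- manip.goto_joints(angles): joint-space move.
- manip.move_gripper(opening, grasp_force=None): finger opening in m; grasp_force is the grip in N (None keeps the last); returns when the fingers have stopped.
- manip.wait(seconds).
- manip.inverse_kinematics(position, orientation): joint angles nearest the present ones, or None.
- manip.get_image(name): name is "side" or "top" or "wrist"; returns a dict with "frame" (480x640x3 uint8, blue, green, red), "fx", "fy", "cx", "cy" (pixels), "k1" (the pictures are not rectified: a ray, as slopes to the right and down, at radius r is drawn at 1 + k1 r^2 times it, then the intrinsics apply), "cam_to_world" (4x4, takes a point from camera to world coordinates); the wrist camera has in their place "hand_eye" (4x4, takes a point from camera to tool coordinates, whose origin is the TCP and whose axes are the tool frame's). Camera axes: x right, y down, z forward; pixel columns grow to the right and rows downward; lengths in m; the calibration is good to about 2 mm. A picture is of the moment at which its call begins: read the wrist's pose just before it. There is no depth.
A pose or a line that the arm cannot do raises manip.IKError and nothing moves.
- manip.job_done(): hands the job in, once; it reports no verdict.
Trained networks look in the newest picture that a camera, given by its name, has taken for a name from the list of things; names that differ only in an ending like _2 or _b are one class to them, and where a whole thing is asked for, a point or a joint stands for the part that bears it (a point fixed in the world has none). Each returns a list of dicts, best first, with "confidence" (0 to 1); they miss things now and then, are a little off and sometimes report something else, mostly with a low value. They report only what shows in the picture. A call takes as long as a camera call. They do not tell look-alikes from the thing itself.
- manip.outline_of(camera, thing): "pixels" (480x640 bool, what is visible of it) and "point" ([column, row] in pixels, amid what is visible of it).
Readings, each from a call of its own:
- manip.read_clock(): time.
- manip.read_qpos(): joint angles.
- manip.read_joint_velocities(): joint speeds.
- manip.read_joint_torque(): joint torques, N m.
- manip.read_tcp_pos(): TCP position.
- manip.read_tcp_rot(): TCP orientation.
- manip.read_contact_force(): force on the tool from outside, world axes, zero at the start.
- manip.read_wrist_torque(): the same for the moment, N m.
- manip.read_grip_width(): finger opening in m.
Only numpy, scipy, OpenCV 4.12 (cv2) and the standard library are available. Lean on these libraries where they do the work, as an engineer would, in place of code of your own. Each camera call takes 0.05 s, during which the arm holds its last target. There are 200 camera calls.

## Task

On the white filter photometer, gently push the protruding tab of the round turret around until it points at the middle of the label disc with the single straight bar. Only then press the round push key that stands by itself on the bench beside the instrument fully down and let it come back up, with the turret left pointing at that label. Push with closed fingertips or the outside of the fingers only: do not grip or lift anything, and leave all the other things where they stand.

Things in the scene. Friction and masses are not known exactly. Their poses are not given: they have to be found in the camera images.
- photometer: Fixed white box; its level deck, 290 x 290 mm, is 55 mm above the table. Origin: under the turret's axis, at table height; z up, x to its far side, where a grey bar (50 mm deep, 28 mm higher than the deck) with a dark display begins 145 mm from the axis. Two loose little jars stand on its two corners nearest the robot, about 170 mm from the axis.
- turret_axis (a point): Centre of the turret at deck level. The turret is an aluminium disc of 50 mm radius on the deck, its top 31 mm above the deck (hub in the middle 39 mm), turning about the vertical line through this point.
- turret (a joint): Turret angle, rad. At 0 the tab points along the instrument's -x (towards the robot side); positive turns it counter-clockwise seen from above. Stops at -2.5 and +2.5, so the tab cannot go through the far side (+x). It moves stiffly (about 3 N at the tab), has no clicks and stays where it is left; the tab starts between -0.6 and 0.6.
- tab_tip (a point): Top of the outer end of the tab, 88 mm from the axis. The tab is an upright aluminium bar that sticks straight out of the turret's side, from 50 to 88 mm from the axis, 12 mm thick, from 4 to 34 mm above the deck, with a thin black line along its top.
- tab_aim (a point): The point the tab points at: on its middle line, 115 mm from the axis (27 mm beyond its tip), 4 mm above the deck; turns with the turret.
- mark_bar (a point): TARGET label: middle of the top of the fixed white disc (44 mm diameter, 3 mm thick, lying on the deck, 115 mm from the turret axis) that bears one straight black bar, 38 x 10 mm. The four label discs lie at 60 and 120 degrees either way from the robot-side direction (turret angles +-1.05 and +-2.09); which is where varies.
- mark_ring (a point): Middle of a like disc with a black open ring, 36 mm outside. Not the target.
- mark_dot (a point): Middle of a like disc with a solid black spot, 20 mm. Not the target.
- mark_cross (a point): Middle of a like disc with a black cross, 36 x 36 mm. Not the target.
- read_key (a joint): Travel of the key, m: 0 up, 0.006 fully down; springs back. Fully down takes about 5 N.
- read_key_top (a point): Middle of the top of the round white key (36 mm diameter, top 22 mm above the table) on its own round grey base (52 mm diameter, 12 mm high) fixed to the table, to the left or right of the photometer; it is pressed straight down. A low open white rack (75 x 75 x 30 mm) stands on the other side.
- vial: Bystander: clear glass vial, 22 mm wide, 45 mm tall, on the deck corner nearest the robot on its left (+y). Origin: centre of underside.
- sample_jar: Bystander: amber glass jar, 28 mm wide, 42 mm tall, on the deck corner nearest the robot on its right (-y). Origin: centre of underside.
- reagent: Bystander: amber bottle, 84 mm wide, 140 mm tall, standing at the far left. Origin: centre of underside.
- wash: Bystander: white bottle with a red cap, 68 mm wide, 130 mm tall, at the far right. Origin: centre of underside.
- beaker: Bystander: clear beaker, 66 mm wide, 80 mm tall, at the left. Origin: centre of underside.
- spatula: Bystander: steel spatula lying on the table at the right. Origin: centre of underside.
- weight: Bystander: brass calibration weight, 36 mm wide, 52 mm tall, at the left. Origin: centre of underside.
Things that resemble listed ones, but are neither listed nor needed, are in the scene too. What is shaped like the part that bears read_key but purple is not meant.

How it is judged:
On the way, in this order (a step that is already met when the one before it is completed fails the run):
1. the tab points at the label with the single bar and the turret is at rest (horizontal distance between tab_aim and mark_bar below 0.012 m and velocity of joint turret between -0.05 and 0.05 rad/s), for 0.3 s.
2. the key is pressed fully down (horizontal distance between tab_aim and mark_bar below 0.012 m and value of joint read_key above 0.0048 m), for 0.05 s.
At the end, for the whole second after the job is handed in: The point 27 mm beyond the tab's tip lies within 12 mm (horizontally) of the middle of the bar label, the turret is at rest, and the key, pressed at least 4.8 of its 6 mm after the turret was set, is up again (under 1.5 mm) (all of step 1 and value of joint read_key below 0.0015 m); the robot touches nothing.
It fails at once if the key is pressed (over 3 mm) while the tab does not point at the bar label (not (horizontal distance between tab_aim and mark_bar below 0.012 m) and value of joint read_key above 0.003 m).
It fails at once if the turret is gripped or forced (over 30 N between the fingers and the turret) (contact force between the fingers and turret above 30 N).
It fails at once if a bystander is lifted, carried or pushed more than 15 mm (distance of any of vial, sample_jar, reagent, wash, beaker, spatula, weight from where it was at the start of the episode above 0.015 m).
It also fails if it takes over 56 s, if anything falls off the work surface, if the arm or the gripper's body presses on something with over 40 N, if the wrist force passes 120 N, or if a joint passes its speed limit or range.

## Working session

There is one attempt and no reset: what is moved stays moved. The work goes in short steps, each a Python script; the robot and the scene stay as the last script left them, time stands still between calls to the robot, and variables do not carry over. Pictures are saved under pics/ and viewed, about 8 in all and at most 12, crops included, and the job is handed in when it is done.

```bash
mkdir -p pics; cat > h.py <<'E'
import numpy as np, cv2
from station import manip
def ray(im,px):
    # undistort: drawn = s*(1+k1 r^2)
    d=np.array([(px[0]-im["cx"])/im["fx"],(px[1]-im["cy"])/im["fy"]]); s=d.copy()
    for _ in range(20): s=d/(1+im["k1"]*(s@s))
    return np.array([s[0],s[1],1.])
def world(im,px,z,T=None):
    T=np.array(im["cam_to_world"]) if T is None else T
    r=T[:3,:3]@ray(im,px); o=T[:3,3]
    return o+r*(z-o[2])/r[2]
def proj(im,p,T=None):
    T=np.array(im["cam_to_world"]) if T is None else T
    c=np.linalg.inv(T)@np.append(p,1); s=c[:2]/c[2]; s=s*(1+im["k1"]*(s@s))
    return s*[im["fx"],im["fy"]]+[im["cx"],im["cy"]]
E
python3 - <<'E'
from h import *
names=["turret_axis","turret","tab_tip","mark_bar","mark_ring","mark_dot","mark_cross","read_key","photometer","vial","sample_jar","beaker","weight","reagent","wash"]
zs=dict(turret=.086,mark_bar=.058,mark_ring=.058,mark_dot=.058,mark_cross=.058,read_key=.02,tab_tip=.089,photometer=.055,vial=.08,sample_jar=.08)
out=[]
for c in ["top","side"]:
    im=manip.get_image(c); cv2.imwrite(f"pics/{c}.png",im["frame"])
    print(c,np.round(im["cam_to_world"],3).tolist())
    for n in names:
        for d in manip.outline_of(c,n)[:3]:
            print(n,round(d["confidence"],2),np.round(d["point"],1),int(d["pixels"].sum()),np.round(world(im,d["point"],zs.get(n,.04)),3))
print(manip.read_clock(),manip.read_tcp_rot())
E
```

```text
top [[-0.005, -0.986, 0.167, 0.3], [-1.0, 0.006, 0.01, -0.001], [-0.011, -0.167, -0.986, 1.333], [0.0, 0.0, 0.0, 1.0]]
turret_axis 0.7 [310.5 227.3] 11368 [0.558 0.065 0.04 ]
turret 0.7 [310.  234.4] 1069 [0.528 0.064 0.086]
turret 0.22 [349.8 271.2] 86 [ 0.426 -0.045  0.086]
tab_tip 0.76 [307.6 230.4] 1010 [0.539 0.07  0.089]
tab_tip 0.74 [350.7 272.8] 101 [ 0.421 -0.048  0.089]
mark_bar 0.48 [342.8 211.4] 153 [ 0.6   -0.029  0.058]
mark_bar 0.21 [345.8 252.9] 190 [ 0.48  -0.036  0.058]
mark_ring 0.59 [277.8 259. ] 181 [0.464 0.155 0.058]
mark_dot 0.18 [172.7 299.1] 142 [0.352 0.451 0.058]
mark_cross 0.45 [345.3 251.7] 202 [ 0.483 -0.034  0.058]
read_key 0.69 [230.8 227.6] 110 [0.562 0.3   0.02 ]
read_key 0.62 [484.9 213.1] 877 [ 0.601 -0.45   0.02 ]
read_key 0.55 [219.6 262.9] 114 [0.458 0.33  0.02 ]
photometer 0.59 [308.9 227.1] 11285 [0.555 0.068 0.055]
photometer 0.3 [173.1 225.5] 535 [0.563 0.462 0.055]
vial 0.61 [309.1 230.7] 1056 [0.54  0.066 0.08 ]
vial 0.55 [354.3 272.6] 90 [ 0.422 -0.058  0.08 ]
vial 0.48 [269.2 279.5] 42 [0.404 0.176 0.08 ]
beaker 0.72 [221.9 262.7] 125 [
[... 1065 characters left out ...]
63 [ 0.488 -0.042  0.058]
mark_cross 0.5 [282.7 202.1] 178 [0.481 0.175 0.058]
read_key 0.45 [226.3 192.2] 119 [0.37  0.313 0.02 ]
photometer 0.9 [335.2 233.5] 14120 [0.556 0.028 0.055]
vial 0.66 [253.4 201.9] 129 [0.41  0.178 0.08 ]
sample_jar 0.76 [288.8 274.5] 233 [ 0.409 -0.064  0.08 ]
sample_jar 0.67 [483.3 346.5] 2213 [ 0.667 -0.351  0.08 ]
beaker 0.95 [275.4 139.8] 653 [0.564 0.469 0.04 ]
beaker 0.5 [292.1 274.8] 263 [ 0.425 -0.036  0.04 ]
weight 0.59 [207.6 162.7] 191 [0.352 0.433 0.04 ]
reagent 0.6 [327.8 148.7] 1338 [0.689 0.366 0.04 ]
reagent 0.52 [484.4 347. ] 2166 [ 0.693 -0.337  0.04 ]
wash 0.95 [483.2 347.3] 2148 [ 0.69  -0.337  0.04 ]
1.6 [ 0.29479694  1.55062052 -0.29485414]
```

```bash
python3 - <<'E'
import cv2,numpy as np
a=cv2.imread("pics/top.png")[150:330,150:510]
cv2.imwrite("pics/topc.png",cv2.resize(a,None,fx=2.2,fy=2.2,interpolation=cv2.INTER_CUBIC))
b=cv2.imread("pics/side.png")[130:330,180:440]
cv2.imwrite("pics/sidec.png",cv2.resize(b,None,fx=3,fy=3,interpolation=cv2.INTER_CUBIC))
E
```

```text
(no output)
```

View pics/topc.png

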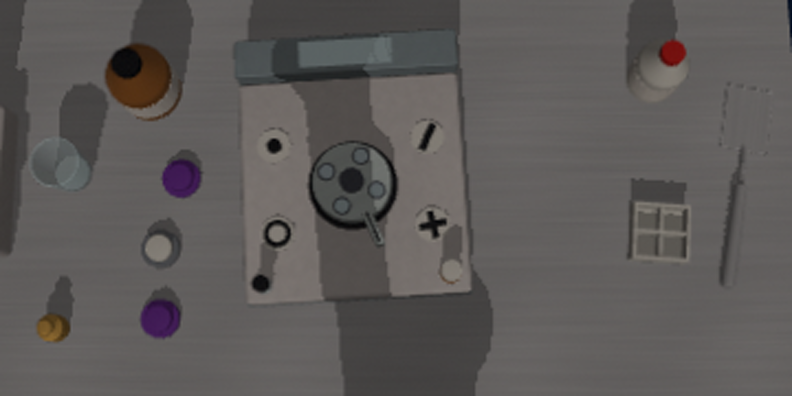

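View pics/sidec.png

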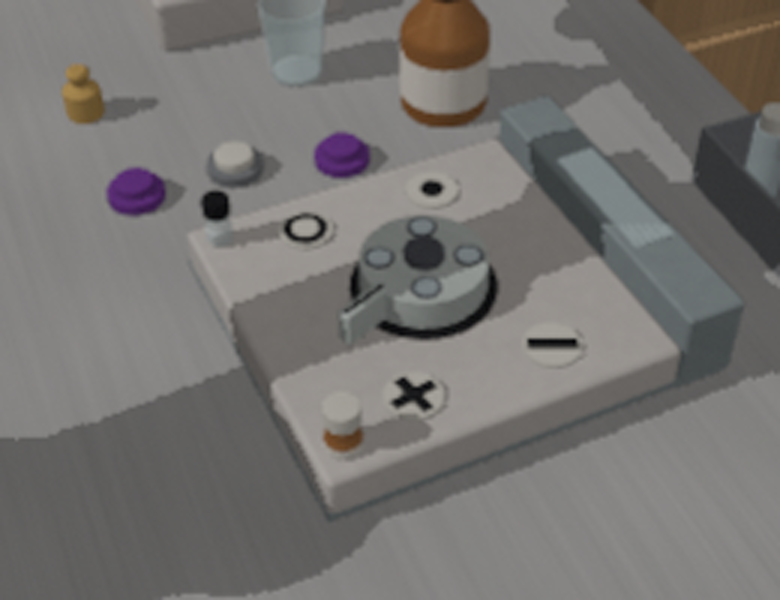

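Top crop: the bar label is at (428,136), which is the far right, so turret angle about +2.09. The cross is at (432,223), ring at (277,233), dot at (274,145), and the tab points near-right at about (375,230), so it needs to turn CCW.

There are three key candidates: purple (181,178), purple (160,318), and white on a grey base at (160,247). The white/grey one is the key, and the side crop at (235,160) confirms it. Next I'll look from above with the wrist camera.

```bash
cat >> h.py <<'E'
from scipy.spatial.transform import Rotation as R
def down(phi): # tool x down, tool y (jaw axis) at world heading phi
    y=np.array([np.cos(phi),np.sin(phi),0]); x=np.array([0,0,-1.]); z=np.cross(x,y)
    return R.from_matrix(np.c_[x,y,z]).as_rotvec()
def wrist():
    T=np.eye(4); T[:3,3]=manip.read_tcp_pos(); T[:3,:3]=R.from_rotvec(manip.read_tcp_rot()).as_matrix()
    im=manip.get_image("wrist"); return im,T@np.array(im["hand_eye"])
E
python3 - <<'E'
from h import *
r0=R.from_rotvec(manip.read_tcp_rot()).as_matrix(); print(np.round(r0,3).tolist())
phi0=np.arctan2(r0[1,1],r0[0,1]); print(phi0)
for ph in (np.pi/2,-np.pi/2,0,np.pi):
    for p in ([.50,.067,.46],[.54,.0,.26]): 
        q=manip.inverse_kinematics(p,down(ph)); print(ph,None if q is None else np.round(q,2))
manip.move_gripper(0.0)
manip.move_to([.48,.067,.46],down(phi0))
im,T=wrist(); print(np.round(im["hand_eye"],3).tolist())
cv2.imwrite("pics/w1.png",im["frame"])
for n,z in dict(mark_bar=.058,mark_ring=.058,mark_dot=.058,mark_cross=.058,turret=.086,sample_jar=.08,vial=.08,read_key=.022).items():
    for d in manip.outline_of("wrist",n)[:2]: print(n,round(d["confidence"],2),np.round(d["point"]),np.round(world(im,d["point"],z,T),3))
print(manip.read_clock())
E
```

```text
[[-0.0, 0.367, 0.93], [-0.0, 0.93, -0.367], [-1.0, -0.0, 0.0]]
1.1950129187147998
1.5707963267948966 [ 0.08 -0.09  1.89 -0.    1.35 -1.49]
1.5707963267948966 [-0.05  0.15  2.03 -0.    0.96 -1.62]
-1.5707963267948966 [ 0.08 -0.09  1.89 -0.    1.35  1.65]
-1.5707963267948966 [-0.05  0.15  2.03 -0.    0.96  1.52]
0 [ 0.08 -0.09  1.89 -0.    1.35  0.08]
0 [-0.05  0.15  2.03 -0.    0.96 -0.05]
3.141592653589793 None
3.141592653589793 None
[[0.0, -0.29, 0.957, 0.032], [1.0, 0.001, 0.0, -0.0], [-0.001, 0.957, 0.29, -0.074], [0.0, 0.0, 0.0, 1.0]]
mark_bar 0.74 [271. 330.] [ 0.591 -0.035  0.058]
mark_ring 0.69 [408. 165.] [0.473 0.16  0.058]
mark_dot 0.67 [443. 264.] [0.585 0.164 0.058]
mark_cross 0.95 [228. 244.] [ 0.483 -0.036  0.058]
mark_cross 0.57 [341. 253.] [0.534 0.069 0.058]
turret 0.6 [339. 255.] [0.526 0.068 0.086]
sample_jar 0.62 [176. 200.] [ 0.421 -0.056  0.08 ]
vial 0.71 [408.  84.] [0.404 0.178 0.08 ]
read_key 0.95 [513.  10.] [0.372 0.315 0.022]
read_key 0.93 [537. 186.] [0.552 0.295 0.022]
5.0
```

View pics/w1.png

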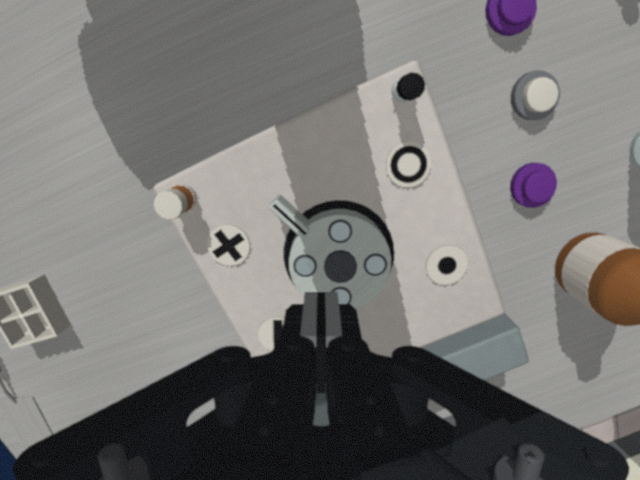

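Wrist view: the hub top is at (341,266). The white key's top is at (541,95), between the two purple ones. The tab line runs (307,232) to (274,200), the cross is at (229,245), and the bar label is partly hidden at (272,335). Next I'll fit the instrument pose.

```bash
python3 - <<'E'
from h import *
im,T=wrist()
m={k:manip.outline_of("wrist","mark_"+k)[0]["point"] for k in("cross","dot","ring")}
P={k:world(im,v,.058,T)[:2] for k,v in m.items()}
a=np.pi/3
L={"cross":(-np.cos(a),-np.sin(a)),"dot":(np.cos(a),np.sin(a)),"ring":(-np.cos(a),np.sin(a))}
from scipy.optimize import least_squares
f=lambda v:np.concatenate([v[:2]+.115*(np.array([[np.cos(v[2]),-np.sin(v[2])],[np.sin(v[2]),np.cos(v[2])]])@L[k])-P[k] for k in P])
s=least_squares(f,[.53,.065,0]); print("fit",s.x,np.round(s.fun,4))
print("hub",world(im,(341,266),.094,T)); 
A=world(im,(274,200),.089,T);B=world(im,(307,232),.089,T);print("tab tip, root",A,B)
h=world(im,(341,266),.094,T)
for c in (s.x[:2],h[:2]):
    d=A[:2]-c; print("r",np.hypot(*d),"theta",(np.arctan2(d[1],d[0])-s.x[2]-np.pi+np.pi)%(2*np.pi)-np.pi)
# key by colour
for nm,(i,TT,c,z) in dict(w=(im,T,(541,95),.022)).items():
    print("key",world(i,c,z,TT))
t=manip.get_image("top"); print("key top",world(t,(150+158/2.2,150+246/2.2),.022), "hub top",world(t,(150+351/2.2,150+180/2.2),.094))
E
```

```text
fit [0.53462412 0.06408374 0.05298011] [-0.0003 -0.0027  0.0014  0.0009 -0.0011  0.0019]
hub [0.53442599 0.06590251 0.094     ]
tab tip, root [0.45427997 0.03130466 0.089     ] [0.49318208 0.04789609 0.089     ]
r 0.08677355793210886 theta 0.3343894517385566
r 0.0872948747804534 theta 0.3545392615154572
key [0.460812 0.320726 0.022   ]
key top [0.46097444 0.32312641 0.022     ] hub top [0.53417867 0.064381   0.094     ]
```

```bash
cat >> h.py <<'E'
AX=np.array([.5345,.065]); PSI=.053; KEY=np.array([.461,.322])
def pose(th,off,r=.075):
    h=PSI+np.pi+th; u=np.array([np.cos(h),np.sin(h)]); t=np.array([-u[1],u[0]])
    return AX+r*u-off*t, down(PSI+th)
E
python3 - <<'E'
from h import *
p,o=pose(.345,.042); manip.move_to([*p,.34],o)
print("down",manip.movel([*p,.248],speed=.1,guard=6),manip.read_tcp_pos()[2],np.round(manip.read_contact_force(),1))
p,o=pose(.345,.010)
hit=manip.movel([*p,.248],speed=.03,guard=2.0)
q=np.array(manip.read_tcp_pos()); h=PSI+np.pi+.345
print(hit,"off",-(q[:2]-AX)@[-np.sin(h),np.cos(h)],np.round(manip.read_contact_force(),1),manip.read_clock())
E
```

```text
down False 0.24866990168740738 [-0.2  0.2  0.3]
True off 0.0133319892878089 [-0.5 -0.3 -0.6] 8.0
```

```bash
python3 - <<'E'
from h import *
th=.345
while th<1.9:
    th=min(th+.13,1.9); p,o=pose(th,.015)
    hit=manip.movel([*p,.248],speed=.04,rot=o,guard=14)
    f=np.linalg.norm(manip.read_contact_force())
    print(round(th,2),hit,round(f,1),end="; ")
    if hit: break
im,T=wrist(); cv2.imwrite("pics/w2.png",im["frame"]); print(manip.read_clock())
E
```

```text
0.47 False 2.1; 0.6 False 1.9; 0.73 False 2.4; 0.86 False 2.3; 0.99 False 1.3; 1.12 False 0.7; 1.25 False 1.2; 1.38 False 1.5; 1.51 False 0.8; 1.64 False 1.9; 1.77 False 1.7; 1.9 False 1.2; 12.8083
```

View pics/w2.png

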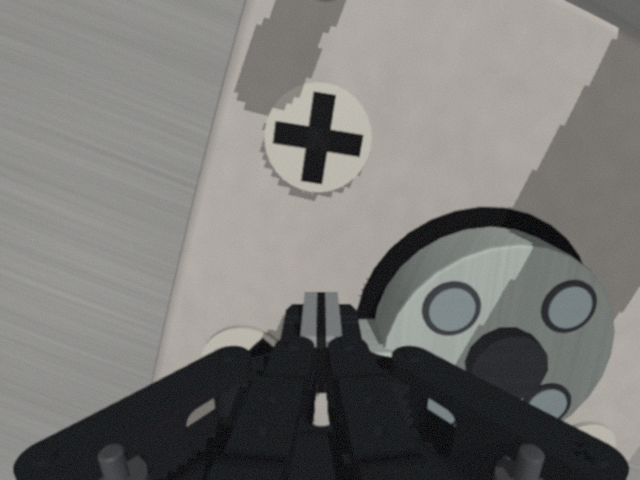

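Wrist view: the fingertips at (320,310) are pushing the tab, whose root shows at (375,335). The cross at (318,138) has been passed and the bar label is under the gripper at about (240,340). I'll finish the sweep, then back off and measure.

```bash
python3 - <<'E'
from h import *
for th in (2.0,2.09):
    p,o=pose(th,.0145); print(manip.movel([*p,.248],speed=.03,rot=o,guard=14))
manip.wait(.3)
p,o=pose(2.09,.04); manip.movel([*p,.248],speed=.1)
p,o=pose(2.09,.06,r=.075); manip.movel([*p,.40],speed=.2)
p,o=pose(2.09,.20,r=.09); q=manip.inverse_kinematics([*p,.40],down(PSI+np.pi/2)); print(q)
manip.move_to([.38,-.03,.42],down(np.pi/2))
im,T=wrist(); cv2.imwrite("pics/w3.png",im["frame"])
d=manip.outline_of("wrist","mark_bar")
for e in d[:2]: print(e["confidence"],e["point"],world(im,e["point"],.058,T))
h=PSI+np.pi+2.094; print("pred bar",AX+.115*np.array([np.cos(h),np.sin(h)]))
print("proj hub",proj(im,[*AX,.094],T),"bar",proj(im,[*(AX+.115*np.array([np.cos(h),np.sin(h)])),.058],T),manip.read_clock())
np.savez("w3.npz",T=T)
E
```

```text
False
False
[-3.36806258e-01 -2.09132465e-01  2.09789550e+00 -4.44089210e-16
  1.25282962e+00 -1.96060258e+00]
0.86 [320.0, 408.7] [ 0.59163206 -0.03036393  0.058     ]
0.48 [425.8, 342.7] [0.51068529 0.07545278 0.058     ]
pred bar [ 0.59715712 -0.03143177]
proj hub [422.26377572 385.71350992] bar [318.99596032 412.82012984] 15.9667
```

View pics/w3.png

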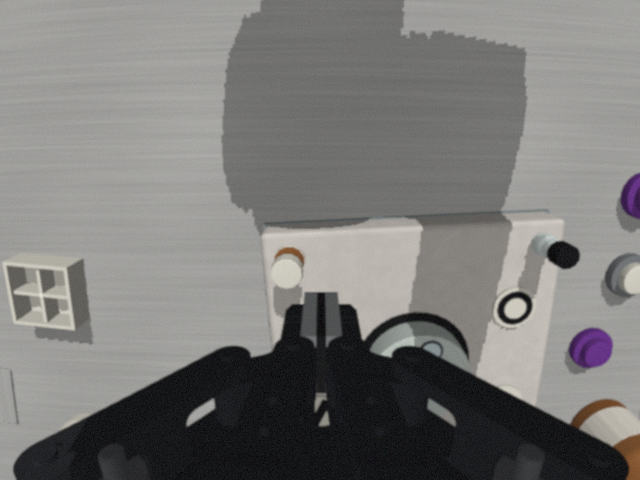

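The gripper hides the target in this view, so I'll move the hand beyond it (+x).

```bash
python3 - <<'E'
from h import *
manip.move_to([.64,.03,.40],down(np.pi/2))
im,T=wrist(); cv2.imwrite("pics/w4.png",im["frame"]); np.savez("w4.npz",T=T,**{k:im[k] for k in("fx","fy","cx","cy","k1")})
for e in manip.outline_of("wrist","mark_bar")[:2]: print(e["confidence"],e["point"],world(im,e["point"],.058,T))
cv2.imwrite("pics/w4c.png",cv2.resize(im["frame"][120:420,160:560],None,fx=2,fy=2,interpolation=cv2.INTER_CUBIC))
print(manip.read_clock())
E
```

```text
0.88 [248.4, 168.8] [ 0.59703766 -0.02932573  0.058     ]
17.1083
```

View pics/w4c.png

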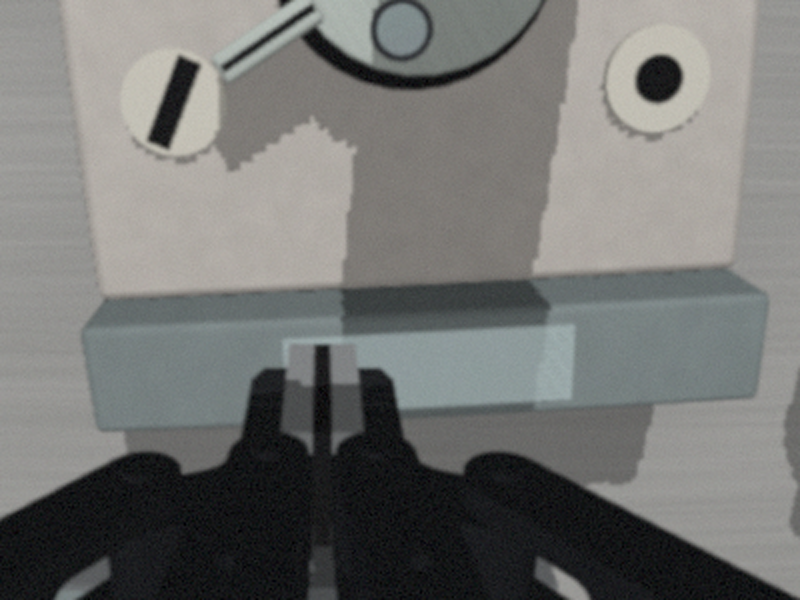

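Crop: the black tab line runs (312,8) to tip (222,67), and the bar label centre is at (174,103).

```bash
python3 - <<'E'
from h import *
z=np.load("w4.npz"); im={k:float(z[k]) for k in("fx","fy","cx","cy","k1")};T=z["T"]
f=lambda a,h:world(im,(160+a[0]/2,120+a[1]/2),h,T)[:2]
tip=f((222,67),.089);root=f((312,8),.089);bar=f((172,102),.058)
print(tip,root,bar,np.hypot(*(tip-AX)))
for nm,u in dict(line=tip-root,axis=tip-AX).items():
    u=u/np.hypot(*u); aim=tip+.027*u
    print(nm,"theta",(np.arctan2(u[1],u[0])-PSI-np.pi)%(2*np.pi),"aim",aim,"err mm",1e3*np.hypot(*(aim-bar)),"lateral",1e3*(u[0]*(bar-AX)[1]-u[1]*(bar-AX)[0]))
E
```

```text
[ 0.58294771 -0.00650374] [0.56240417 0.02604577] [ 0.59880601 -0.03137575] 0.08637108703312185
line theta 2.0808040605983695 aim [ 0.59735847 -0.02933638] err mm 2.5008765202885117 lateral 2.941772681998821
axis theta 2.1132991095184934 aim [ 0.59809268 -0.02885613] err mm 2.618647915561623 lateral -0.8227818546031052
```

The aim error is about 2.6 mm and the turret is set. Now the key.

```bash
python3 - <<'E'
from h import *
o=down(np.pi/2)
manip.move_to([*KEY,.38],o)
print(manip.movel([*KEY,.225],speed=.15,guard=5),np.round(manip.read_contact_force(),1))
hit=manip.movel([*KEY,.185],speed=.02,guard=1.5); z=manip.read_tcp_pos()[2]
print(hit,z,np.round(manip.read_contact_force(),1),manip.read_clock())
if hit:
    print(manip.movel([*KEY,z-.012],speed=.015,guard=12)); print(manip.read_tcp_pos()[2],np.round(manip.read_contact_force(),1))
    manip.wait(.3); print(manip.read_tcp_pos()[2],np.round(manip.read_contact_force(),1))
im=manip.get_image("side"); cv2.imwrite("pics/press.png",cv2.resize(im["frame"][90:290,160:400],None,fx=3,fy=3))
print(manip.read_clock())
E
```

```text
False [ 0.3  0.2 -0.7]
True 0.19345861707534406 [0.4 0.9 3. ] 20.9917
True
0.18944244000432106 [-0.4 -0.3  5.5]
0.18943543378550687 [-1.5 -1.   6.2]
21.7917
```

View pics/press.png

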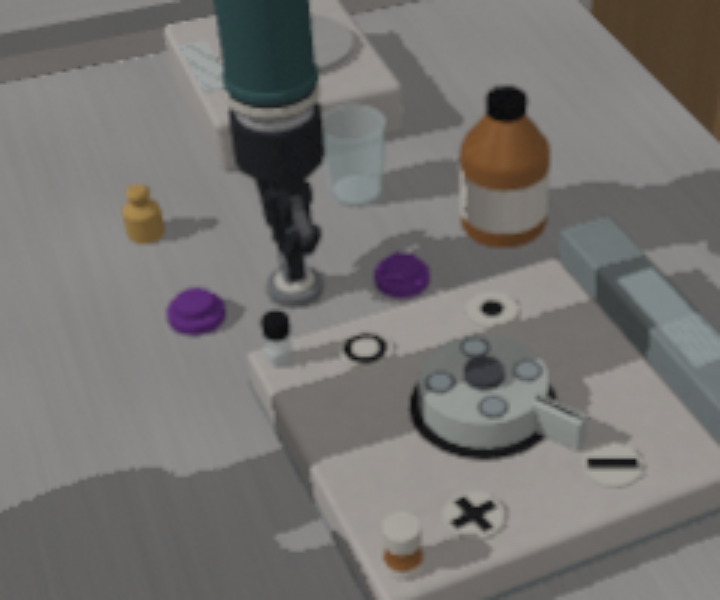

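The fingers are on the white key, the tab points at the bar, and the bystanders stand as before. Travel so far is about 5.6 mm, so I'll press a touch more to be sure it bottoms, then retract.

```bash
python3 - <<'E'
from h import *
print(manip.movel([*KEY,.1865],speed=.01,guard=20)); manip.wait(.3)
print(manip.read_tcp_pos()[2],np.round(manip.read_contact_force(),1))
manip.movel([*KEY,.30],speed=.1)
manip.movel([*KEY,.42],speed=.2)
manip.move_to([.40,.45,.42],down(np.pi/2)); manip.wait(.5)
im=manip.get_image("side"); cv2.imwrite("pics/end.png",cv2.resize(im["frame"][130:330,180:440],None,fx=3,fy=3,interpolation=cv2.INTER_CUBIC))
print(np.round(manip.read_contact_force(),1),manip.read_clock())
E
```

```text
True
0.18941554405946753 [-1.  -1.   6.3]
[-0.6  0.6 -0.6] 25.5583
```

View pics/end.png

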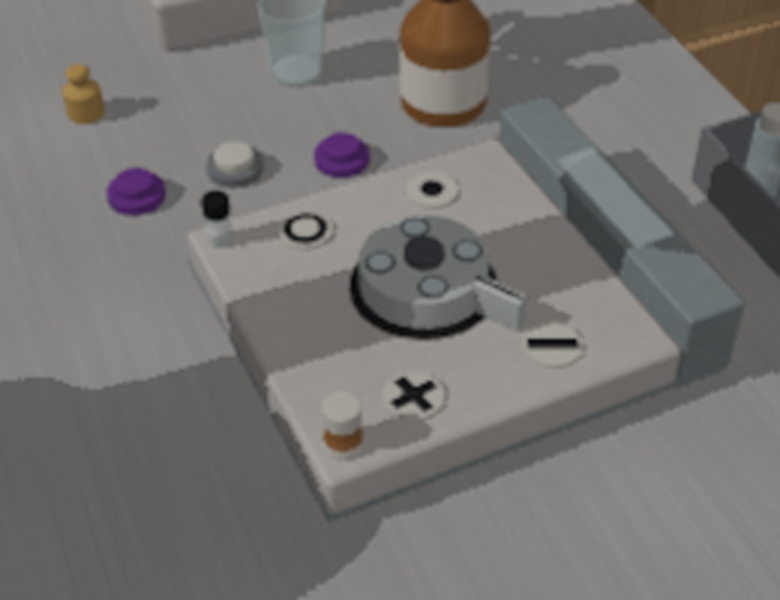

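The key hit a hard stop at the same height twice (z 0.1894, over 20 N change the second time), so it went fully down. It is up again and the tab still points at the bar. Handing in.

```bash
python3 -c "
from station import manip
manip.job_done()"
```

```text
the job is handed in; nothing more can be done
```

I turned the turret to the bar label, then pressed the white key fully down, let it come back up and handed the job in. `job_done` gives no verdict, so I don't know how it was judged.

- **Turret:** I pushed the tab counter-clockwise with closed fingertips to about +2.1 rad. A wrist picture put the aim point about 2.6 mm from the middle of the bar label (limit 12 mm). Contact force read after each step was at most about 2.4 N.
- **Key:** It hit a hard stop twice at the same height, which I estimate as 5.6 to 6 mm of travel. Joint travel could not be read directly. The first press ended early on the 12 N guard, so I pressed a little further, and that met the same stop.
- **End state:** The last side picture shows the key up, the tab still pointing at the bar, and the jars, reagent bottle, beaker and weight unmoved. The wash bottle and spatula were outside that picture; the arm did no work near them. The arm was clear of everything, and the clock read 25.6 s just before I handed in.
- **Disagreement:** The two estimates of the turret angle differed slightly (2.08 and 2.11 rad), well within the limit.

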